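# Free the limited timer and set it to twenty minutes

### The arm

A 6-joint arm with a two-finger parallel gripper is mounted at the origin on the work surface; the furniture and walls round the work are solid. World frame = base frame: x ahead of the robot, y to its left, z up, the work surface at z = 0. Lengths are in m, angles in rad, forces in N, time in s.
With the tool pointing down it reaches from about 0.35 to 1 m from the base axis. Payload 7.1 kg.
Tool frame: the origin (TCP) lies between the finger pads; the fingertips stand r.tip_reach ahead of it and the grasp point (between the pads) lies 3 mm ahead of it (r.tip_reach is the distance from the TCP to the fingertips, in m); y points along the fingers, x is the direction in which the jaws open and shut, and the axes are right-handed (so a half turn about y gives the same grasp; the last joint's range is limited). The gripper opens to 85 mm and grips with 20 to 120 N. Pads are 22 mm wide; open, the fingers measure 114 mm over their backs; the gripper's body (76 mm by 85 mm) begins 54 mm behind the grasp point. The pads swing forward as they close: fully open they stand 13 mm farther back than shut.
Start: joints at [-1.261, 0.423, 1.63, -0, 1.089, -0.019], TCP at [0.202, -0.591, 0.253] pointing down, gripper open.
Joint ranges: [-3, 3], [-0.9, 2.11], [0.09, 2.58], [-1.31, 4.45], [0.11, 2.69], [-2.54, 2.54]. Speed limits (rad/s): [2.39, 2.39, 3.01, 3.14, 3.14, 3.14].

### API

Orientations are given as a 3x3 rotation matrix whose columns are the frame's x, y, z axes.
In Python, from workcell import r gives the robot as it stands.
- The arm moves only by the tool servo_tool, never from a script. Its argument "deltas" is a list of rows, each a list of 7 numbers: the shift along the tool's x, y, z in m, then the turn, a rotation vector about the tool's x, y, z in rad, then the finger opening in m, from 0 to 0.0854. In form: [[tx, ty, tz, ax, ay, az, claw], ...]. A call has 1 to 12 rows; each row is the pose to reach, as a shift and turn from the pose commanded when the call began, along the tool's axes at that moment; what a row does not reach only later rows make up. A row lasts 1/10 s, in which the tool goes at most 50 mm and 8.59 degrees, less where a joint would pass 70% of its speed; a pose out of reach is approached as far as the arm can. A call with a gripper value outside its range is refused whole. The fingers move at their own pace and stop on an object; the grip force is fixed at half the most. Time passes only in rows, so rows that repeat a pose let the fingers close. It gives the time, the measured TCP pose, the force and the opening at its end, in the units of the state.
- r.get_obs(): the state, without advancing time (a new reading comes with each control period).
- r.grab_frame(name): name is "scene" or "top" or "wrist"; returns (picture, depth): 420x560x3 uint8, blue, green, red; 420x560 float32, m along the optical axis (not along the pixel's ray), 0 where there is no reading.
- r.calibration(name): a dict with "K" (3x3 intrinsics, pixels), "dist_coeffs" ([k1, k2, p1, p2, k3] as OpenCV has them; the pictures are not rectified), "origin" and "orientation" of the camera in the world; the wrist camera has in their place "tool_from_camera" (4x4, takes a point from camera to tool coordinates, whose origin is the TCP and whose axes are the tool frame's). Camera axes: x right, y up, looking along -z (the intrinsics and any distortion apply to the point x, -y, -z); pixel columns grow to the right and rows downward; lengths in m; the calibration is good to about 2 mm. A picture is of the moment at which its call begins: read the wrist's pose just before it. calibration takes no time and is no camera call.
- r.hand_in(): hands the job in, once; it reports no verdict.
The state is a dict: "time_s": time; "joints": joint angles; "qd": joint speeds; "joint_efforts": joint torques, N m; "tcp_pos": TCP position; "tool_rot": TCP orientation; "force": force on the tool from outside, world axes, zero at the start; "wrist_torque": the same for the moment, N m; "opening": opening from 0.0 (shut) to 1.0 (fully open).
Only numpy, scipy, OpenCV 4.12 (cv2) and the standard library are available. Lean on these libraries where they do the work, as an engineer would, in place of code of your own. Each camera call takes 0.05 s, during which the arm holds its last target.

### The job

The bench timer's dial is kept below 20 minutes by the red-handled limit stop in its T-slot: slide the stop along the slot into the open pocket at the end, lift it out and stand it upright on its foot on the bench top. Then wind the dial clockwise past its red top mark, and turn it back down to the green 20-minute mark and let go. Leave the other things on the bench where they are.

Things in the scene. Friction and masses are not known exactly. Their poses are not given: they have to be found in the camera images.
- timer: Fixed grey clockwork timer box on the bench, 130 mm (x) by 228 mm (y, -103 to +125) by 46 mm high; origin on its underside, z up. The dial's vertical axis is at x 0, y +64. A T-slot runs along y at x 0: floor 29 mm above the bench, 28 mm wide, 11 mm high under two steel lips flush with the box top, 16 mm apart; closed end at y +4, lips end at y -52.
- pocket (a point): Centre of the floor of the pocket at the slot's open end (box x 0, y -78, 29 mm above the bench). The pocket, from y -52 to y -103, is 28 mm wide, open upward and at its -y end. With its origin from 3 mm short of here onward the stop is clear of the lips and lifts straight up.
- dial (a joint): Dial angle, rad, growing clockwise seen from above; 0.0873 a minute; green tick 20 min = 1.745, red top mark 30 min = 2.618, end stop 2.967. Starts at 0.3 to 0.8; the limit stop blocks it at 1.3 to 1.5. Friction 0.125 N m plus a mainspring pulling to zero, 0.05 N m/rad (about 0.27 N m to wind at the top): let go above about 2.5 it runs back to there, lower it stays where left.
- dial_grip (a point): Point on the dial's axis 76 mm above the bench; x along the grip bar to the orange pointer, z up. Black bar 60 mm long (x), 14 mm thick (y), 55 to 87 mm above the bench, on a skirt 64 mm across, its top at 55 mm. The pointer tab reaches 48 mm from the axis, low over the panel; at dial 0 it looks along the box's +x.
- stop: Loose steel limit stop, about 0.22 kg, 57 mm high; origin under the centre of its foot, z up, y along the slot to the dial. Foot 24 (x) by 40 (y) by 8 mm, neck 13 mm wide, nose 12 mm wide to y +49 at height 20 to 30 mm, red handle on top. Starts at the slot's closed end, origin at box y -18 to -25; slides about 50 to 60 mm to the box's -y to clear the lips. Play sideways 1.5 to 2 mm.
- stop_grip (a point): Middle of the stop's red handle, 42 mm above the underside of its foot, at its y -3: an upright plate 12 mm thick (along the stop's x), 30 mm long (along y), from 25 to 57 mm above the underside of the foot.
- paint_tin_1: round paint tin, 78 mm wide and 78 mm high, origin under its centre; bystander
- foil_pack: crumpled silvery-white foil pack, 57x83x36 mm, origin under its centre; bystander
- drill_chuck: drill chuck standing upright, 46 mm wide and 68 mm high, origin under its centre; bystander
There are look-alikes about, which are no part of the job. What is shaped like the stop but turquoise is not meant.

How it is judged:
By the outcome, as a careful person would: the job done as asked, in the order asked, and still so for the second after the job is handed in, with the robot touching nothing.
It also fails if it takes over 64 s, if anything falls off the work surface, if the arm or the gripper's body presses on something with over 40 N, if the wrist force passes 120 N, or if a joint passes its speed limit or range.

## Working session

There is one attempt and no reset: what is moved stays moved. The work goes in short steps, Python scripts to look and compute and a tool call to move; the robot and the scene stay as the last step left them, time stands still between calls to the robot, and variables do not carry over. Pictures are saved under pics/ and viewed, and the job is handed in when it is done.

Besides the shell and the picture viewer there is one more tool, called after "Request:" as name(argument=value, ...), one argument or row to a line, values as JSON. servo_tool: Moves the arm, as the interface text tells. Its arguments: {"type":"object","properties":{"deltas":{"type":"array"}},"required":["deltas"]}

```bash
mkdir -p pics; ls; python3 - <<'E'
from workcell import r
import cv2
o=r.get_obs();print(o, r.tip_reach)
for n in("scene","top","wrist"):
    im,d=r.grab_frame(n);cv2.imwrite(f"pics/{n}0.png",im)
    import numpy as np; np.savez(f"pics/{n}0.npz",im=im,d=d)
    print(n,r.calibration(n))
E
```

```text
pics
{'time_s': 0.0, 'joints': array([-1.26099189e+00,  4.23827985e-01,  1.63074352e+00,  2.65832779e-05,
        1.08861944e+00, -1.90221686e-02]), 'qd': array([ 1.21103033e-03, -2.93601954e-04, -1.04447787e-03,  4.79401429e-05,
        3.84555606e-04,  4.85199959e-04]), 'joint_efforts': array([-4.58695449e-04, -5.57383704e+01, -2.81744868e+01, -1.80964130e-04,
        7.11343615e-03, -1.39386785e-05]), 'tcp_pos': array([ 0.2016834 , -0.59098605,  0.25253268]), 'tool_rot': array([[ 3.22920670e-01, -4.64842952e-04,  9.46425921e-01],
       [-9.46424687e-01,  1.52937996e-03,  3.22921000e-01],
       [-1.59755239e-03, -9.99998722e-01,  5.39295571e-05]]), 'force': array([-0.37896714, -0.0396132 , -0.26668952]), 'wrist_torque': array([-0.02028955, -0.05414367, -0.01450342]), 'opening': 1.0011956364784746} 0.022
scene {'K': array([[483.20975275,   0.        , 275.54888907],
       [  0.        , 483.20975275, 212.55077782],
       [  0.        ,   0.        ,   1.        ]]), 'dist_coeffs': array([-0.14448571,  0.        ,  0.        ,  0.        ,  0.        ]), 'origin': array([-0.02048
[... 579 characters left out ...]
5405,  0.02547937, -0.00652613],
       [-0.00114948,  0.20556515,  0.97864276]])}
wrist {'K': array([[315.02759785,   0.        , 282.8156865 ],
       [  0.        , 315.02759785, 207.35055289],
       [  0.        ,   0.        ,   1.        ]]), 'dist_coeffs': array([-0.00015208,  0.        ,  0.        ,  0.        ,  0.        ]), 'tool_from_camera': array([[ 9.99999573e-01, -7.16081127e-04,  5.84247856e-04,
        -2.37684914e-04],
       [ 7.84000782e-04,  3.22564397e-01, -9.46547196e-01,
        -1.21626165e-01],
       [ 4.89347026e-04,  9.46547250e-01,  3.22564821e-01,
         8.31522650e-02],
       [ 0.00000000e+00,  0.00000000e+00,  0.00000000e+00,
         1.00000000e+00]])}
```

View pics/scene0.png

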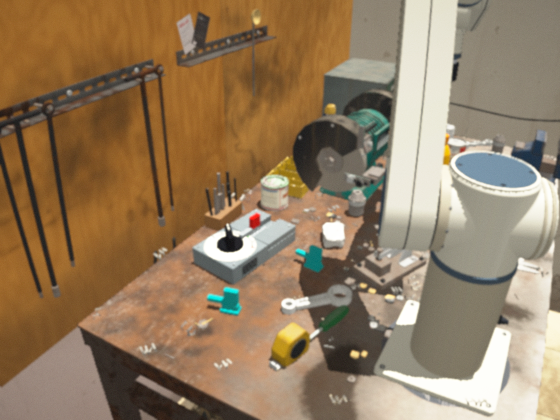

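View pics/top0.png

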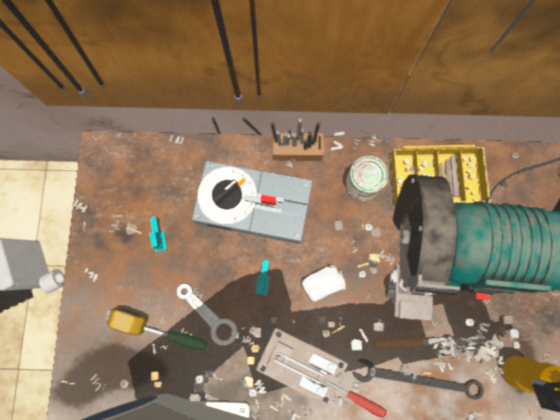

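View pics/wrist0.png

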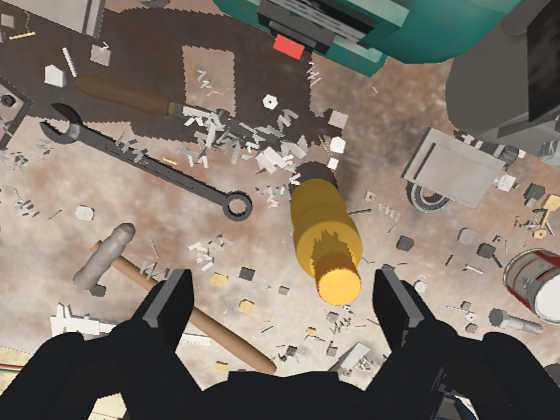

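```bash
cat > h.py <<'E'
import numpy as np,cv2
from workcell import r
def cam(n,pose=None):
    c=r.calibration(n)
    if n=="wrist":
        p,R=pose;T=np.array(c["tool_from_camera"]);return c["K"],c["dist_coeffs"],p+R@T[:3,3],R@T[:3,:3]
    return c["K"],c["dist_coeffs"],np.array(c["origin"]),np.array(c["orientation"])
def rays(uv,C):
    u=cv2.undistortPoints(np.asarray(uv,np.float64).reshape(-1,1,2),C[0],C[1]).reshape(-1,2)
    return (C[3]@np.c_[u[:,0],-u[:,1],-np.ones(len(u))].T).T
def onz(uv,z,C):
    d=rays(uv,C);return C[2]+d*((z-C[2][2])/d[:,2])[:,None]
def cloud(d,C):
    h,w=d.shape;v,u=np.mgrid[:h,:w]
    D=rays(np.c_[u.ravel(),v.ravel()],C);return (C[2]+D*d.reshape(-1,1)).reshape(h,w,3)
def proj(P,C):
    q=(np.asarray(P,float).reshape(-1,3)-C[2])@C[3];q=q*[1,-1,-1]
    return cv2.projectPoints(q,np.zeros(3),np.zeros(3),C[0],C[1])[0].reshape(-1,2)
E
python3 - <<'E'
from h import *
f=np.load("pics/top0.npz");im,d=f["im"],f["d"];C=cam("top")
P=cloud(d,C);z=P[...,2]
print("bench z",np.median(z[180:250,90:140]), np.median(z[340:370,100:180]))
roi=np.zeros(z.shape,bool);roi[150:250,180:325]=1
m=roi&(abs(z-0.046)<0.006)
print(m.sum(),np.median(z[m]))
c=np.argwhere(m)[:,::-1].astype(np.float32)
m2=(roi&(z>.03)).astype(np.uint8);m2=cv2.morphologyEx(m2,cv2.MORPH_OPEN,np.ones((3,3)))
cs,_=cv2.findContours(m2,cv2.RETR_EXTERNAL,cv2.CHAIN_APPROX_NONE);k=max(cs,key=cv2.contourArea)
W=onz(k.reshape(-1,2),0.046,C)[:,:2].astype(np.float32)
rc=cv2.minAreaRect(W*1000);print(rc,cv2.boxPoints(rc))
hsv=cv2.cvtColor(im,cv2.COLOR_BGR2HSV)
red=roi&((hsv[...,0]<6)|(hsv[...,0]>174))&(hsv[...,1]>150)&(hsv[...,2]>90)
ora=roi&(hsv[...,0]>7)&(hsv[...,0]<25)&(hsv[...,1]>150)&(hsv[...,2]>120)
gre=roi&(hsv[...,0]>40)&(hsv[...,0]<85)&(hsv[...,1]>80)
for n,mm in(("red",red),("ora",ora),("gre",gre)):
    a=np.argwhere(mm)[:,::-1];print(n,len(a),a.mean(0) if len(a) else"",a.min(0),a.max(0),P[mm].mean(0), np.percentile(P[mm],[5,95],axis=0)) if len(a) else 0
cv2.imwrite("pics/top0z.png",cv2.resize(im[150:255,185:320],None,fx=5.5,fy=5.5,interpolation=cv2.INTER_CUBIC))
f=np.load("pics/scene0.npz");cv2.imwrite("pics/scene0z.png",cv2.resize(f["im"][190:285,185:305],None,fx=6,fy=6,interpolation=cv2.INTER_CUBIC))
E
```

```text
bench z -9.596256801147618e-05 -0.00019420667917685597
5516 0.04597592831778957
((507.571533203125, -101.87174224853516), (227.2674560546875, 132.27871704101562), 80.49958801269531) [[ 423.58353    -203.0303    ]
 [ 554.048      -224.86353   ]
 [ 591.5596       -0.71318054]
 [ 461.0951       21.12004   ]]
red 96 [267.69791667 199.47916667] [261 195] [274 203] [ 0.50110251 -0.13465337  0.08257665] [[ 0.49659433 -0.14711707  0.06916246]
 [ 0.50707069 -0.12341241  0.08804049]]
ora 24 [240.25       182.04166667] [237 179] [243 185] [ 0.54206948 -0.07654248  0.05906856] [[ 0.5319323  -0.08152132  0.05301094]
 [ 0.54969468 -0.07313255  0.08059215]]
```

View pics/top0z.png

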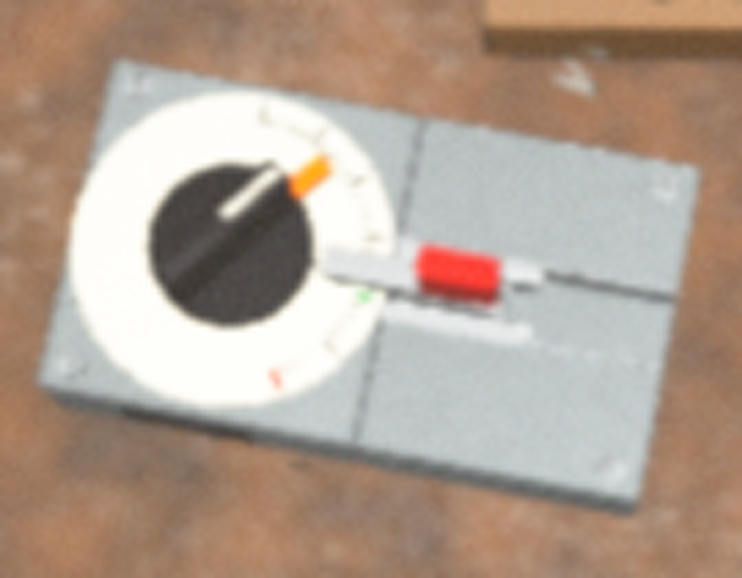

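View pics/scene0z.png

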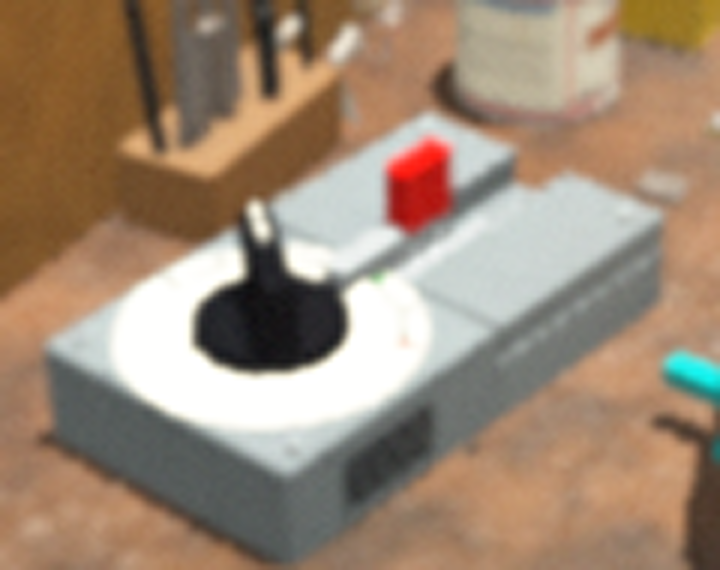

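```bash
python3 - <<'E'
from h import *
f=np.load("pics/top0.npz");im,d=f["im"],f["d"];C=cam("top")
P=cloud(d,C).reshape(-1,3)
for x0 in np.arange(.15,.7,.05):
    print("%.2f"%x0,[int(1000*np.percentile(P[m][:,2],98)) if (m:=(P[:,0]>=x0)&(P[:,0]<x0+.05)&(P[:,1]>=y0)&(P[:,1]<y0+.05)).sum()>5 else -1 for y0 in np.arange(-.7,.2,.05)])
E
```

```text
0.15 [-1, 158, 12, 336, 17, 22, 10, 10, 90, 68, 72, 549, 543, 475, 405, 339, 3, 3]
0.20 [4, 143, 26, 34, 26, 25, 26, 5, 16, 19, 73, 611, 19, 23, 25, 21, 62, 56]
0.25 [3, 6, 17, 4, 7, 144, 144, 3, 5, 3, 957, 4, 19, 19, 15, 3, 62, 61]
0.30 [4, 199, 201, 201, 176, 264, 265, 3, 35, 35, 3, 58, 3, 10, 20, 3, 3, 3]
0.35 [-1, 221, 220, 221, 217, 259, 256, 5, 35, 35, 3, 31, 2, 3, 3, 3, 3, 3]
0.40 [-1, 224, 224, 224, 221, 261, 261, 8, 3, 46, 48, 47, 45, 3, 3, 57, 28, 11]
0.45 [114, 210, 212, 213, 210, 257, 254, 4, 5, 47, 48, 84, 55, 82, 48, 29, 29, 14]
0.50 [113, 28, 40, 40, -1, 229, 222, 77, 3, 48, 49, 87, 88, 88, 48, 3, 3, 3]
0.55 [7, 21, 38, 30, 31, 39, 77, 77, 54, 46, 48, 48, 50, 49, 45, 3, 3, 3]
0.60 [6, 3, 39, 40, 39, 39, 36, 3, 33, 120, 130, 117, 2, 3, 4, 55, 3, 3]
0.65 [3, 2, 3, 3, 3, 3, 10, 12, 32, 43, 109, 3, 2, 3, 3, 3, 2, 3]
```

Request:
servo_tool(
  deltas=[
    [0,-0.05,0,0,0,0,0.085],
    [0,-0.1,0,0,0,0,0.085],
    [0,-0.15,0,0,0,0,0.085],
    [0,-0.18,0,0,0,0,0.085],
    [-0.028,-0.18,0.036,0,-0.09,0,0.085],
    [-0.056,-0.18,0.072,0,-0.18,0,0.085],
    [-0.084,-0.18,0.108,0,-0.27,0,0.085],
    [-0.112,-0.18,0.144,0,-0.36,0,0.085],
    [-0.14,-0.18,0.18,0,-0.45,0,0.085],
    [-0.168,-0.18,0.216,0,-0.54,0,0.085],
    [-0.196,-0.18,0.252,0,-0.63,0,0.085],
    [-0.224,-0.18,0.288,0,-0.72,0,0.085],
  ],
)

```text
time_s: 1.35
tcp_pos: [0.4026, -0.2847, 0.4332]
tool_rot: [[0.869, -0.0, 0.496], [-0.496, 0.0, 0.869], [-0.0, -1.0, 0.0]]
force: [1.1, -0.3, -0.1]
opening: 0.996
```

Request:
servo_tool(
  deltas=[
    [0.003,0,0.04,0,-0.09,0,0.085],
    [0.006,0.0,0.085,0,-0.18,0,0.085],
    [0.009,0.03,0.125,0,-0.27,0,0.085],
    [0.011,0.07,0.155,0,-0.354,0,0.085],
    [0.011,0.11,0.178,0,-0.354,0,0.085],
    [0.011,0.15,0.178,0,-0.354,0,0.085],
    [0.011,0.18,0.178,0,-0.354,0,0.085],
    [0.011,0.18,0.178,0,-0.354,0,0.085],
    [0.011,0.18,0.178,0,-0.354,0,0.085],
  ],
)

```text
time_s: 2.25
tcp_pos: [0.5005, -0.1378, 0.2536]
tool_rot: [[0.986, -0.001, 0.167], [-0.167, 0.0, 0.986], [-0.001, -1.0, 0.0]]
force: [0.7, -0.3, 0.0]
opening: 0.996
```

```bash
cat >> h.py <<'E'
def shot(name,n="wrist"):
    o=r.get_obs();im,d=r.grab_frame(n);cv2.imwrite(f"pics/{name}.png",im)
    np.savez(f"pics/{name}.npz",im=im,d=d,p=o["tcp_pos"],R=o["tool_rot"]);return o,im,d
E
python3 - <<'E'
from h import *
o,im,d=shot("w1");print(o["tcp_pos"],o["tool_rot"],o["qd"].max(),o["joints"])
E
```

```text
[ 0.5004759  -0.1377583   0.25363535] [[ 9.85912784e-01 -7.49076483e-04  1.67258545e-01]
 [-1.67258434e-01  2.09615988e-04  9.85913065e-01]
 [-7.73584357e-04 -9.99999697e-01  8.13737229e-05]] 8.575038435771395e-05 [-2.91521891e-01  2.67971122e-01  1.86156336e+00 -1.71163958e-05
  1.01283588e+00 -1.23464470e-01]
```

View pics/w1.png

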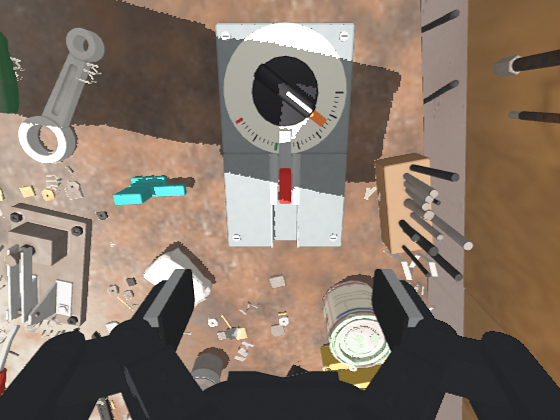

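```bash
python3 - <<'E'
from h import *
f=np.load("pics/w1.npz");im,d=f["im"],f["d"];C=cam("wrist",(f["p"],f["R"]))
P=cloud(d,C);z=P[...,2]
roi=np.zeros(z.shape,bool);roi[10:260,200:372]=1
m2=(roi&(z>.042)).astype(np.uint8);m2=cv2.morphologyEx(m2,cv2.MORPH_OPEN,np.ones((3,3)))
cs,_=cv2.findContours(m2,cv2.RETR_EXTERNAL,cv2.CHAIN_APPROX_NONE);k=max(cs,key=cv2.contourArea)
k=k.reshape(-1,2)
print("medz",np.median(z[(roi)&(z>.042)&(z<.05)]))
Wc=P[k[:,1],k[:,0]];W=onz(k,.046,C)[:,:2].astype(np.float32)
rc=cv2.minAreaRect(W*1000);print(rc);bp=cv2.boxPoints(rc);print(bp)
# orientation
e=[bp[1]-bp[0],bp[2]-bp[1]];l=max(e,key=np.linalg.norm);l=l/np.linalg.norm(l);l=l*np.sign(l[1])
by=np.array([*l,0]);bx=np.array([l[1],-l[0],0]);ctr=np.array([*rc[0],0])/1000;O=ctr-.011*by
print("yaw",np.degrees(np.arctan2(bx[1],bx[0])),"O",O)
np.savez("box.npz",O=O,bx=bx,by=by)
hsv=cv2.cvtColor(im,cv2.COLOR_BGR2HSV);B=np.array([bx,by,[0,0,1]])
red=roi&((hsv[...,0]<6)|(hsv[...,0]>174))&(hsv[...,1]>150)&(hsv[...,2]>60)
red[:140]=0
q=(P-O)@B.T
a=q[red];print("handle",len(a),a.min(0),a.max(0));t=a[a[:,2]>.08];print("top",t.min(0),t.max(0),t.mean(0),np.percentile(t,[2,98],axis=0))
ora=roi&(hsv[...,0]>7)&(hsv[...,0]<25)&(hsv[...,1]>150)&(hsv[...,2]>120)
a=q[ora];t=np.median(a[a[:,2]<.06],0)-[0,.064,0];print("ora",len(a),t,np.arctan2(-t[1],t[0]))
dk=roi&(z>.05)&(hsv[...,2]<70);dk[140:]=0
sk=q[dk&(abs(z-.055)<.004)];print("skirt",len(sk),sk.min(0),sk.max(0))
ff=np.load("pics/top0.npz");Pt=cloud(ff["d"],cam("top"))
h2=cv2.cvtColor(ff["im"],cv2.COLOR_BGR2HSV);mm=((h2[...,0]<6)|(h2[...,0]>174))&(h2[...,1]>150);mm[:190]=0;mm[206:]=0;mm[:,:258]=0;mm[:,278:]=0
b=(Pt[mm]-O)@B.T;b=b[b[:,2]>.08];print("top-cam handle",b.mean(0),b.min(0),b.max(0))
cv2.imwrite("pics/w1z.png",cv2.resize(im[15:255,200:370],None,fx=2.5,fy=2.5,interpolation=cv2.INTER_CUBIC))
E
```

```text
medz 0.04725157267636354
((507.8622741699219, -100.90646362304688), (226.37066650390625, 129.5659637451172), 80.41236877441406)
[[ 4.2513251e+02 -2.0172084e+02]
 [ 5.5288867e+02 -2.2330081e+02]
 [ 5.9059204e+02 -9.2086792e-02]
 [ 4.6283588e+02  2.1487885e+01]]
yaw -9.587631641208546 O [ 0.50603016 -0.11175282  0.        ]
handle 397 [-0.00509108 -0.0362059   0.05987965] [ 0.00573179 -0.00768785  0.08935595]
top [-0.00509108 -0.0362059   0.08056767] [ 0.00547184 -0.00771797  0.08935595] [ 0.00037761 -0.02127157  0.08677368] [[-0.00506178 -0.03563656  0.0836187 ]
 [ 0.00543294 -0.00788148  0.08839891]]
ora 130 [ 0.03276035 -0.02363614  0.05606783] 0.6250011534016705
skirt 1973 [-0.03080678  0.03364347  0.05339557] [0.03133834 0.09543127 0.05840314]
top-cam handle [-0.00013636 -0.0232973   0.08542238] [-0.00483096 -0.03681393  0.08040277] [ 0.00564247 -0.00958099  0.08938122]
```

View pics/w1z.png

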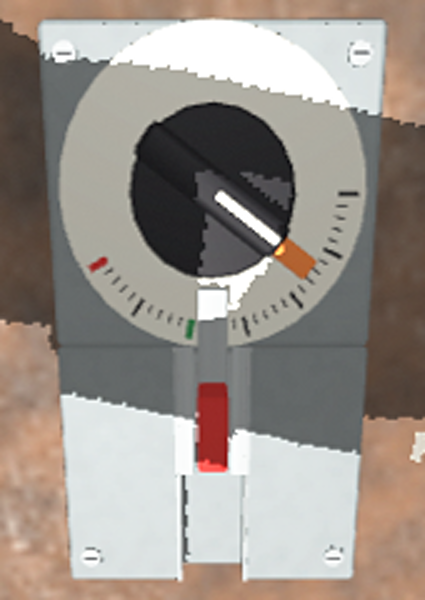

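Request:
servo_tool(
  deltas=[
    [0.001,0.04,0.003,0,0,0,0.045],
    [0.001,0.08,0.005,0,0,0,0.045],
    [0.001,0.12,0.005,0,0,0,0.045],
    [0.001,0.15,0.005,0,0,0,0.045],
    [0.001,0.17,0.005,0,0,0,0.045],
    [0.001,0.177,0.005,0,0,0,0.045],
    [0.001,0.177,0.005,0,0,0,0.045],
    [0.001,0.177,0.005,0,0,0,0.045],
  ],
)

```text
time_s: 3.1
tcp_pos: [0.5036, -0.1334, 0.078]
tool_rot: [[0.986, 0.003, 0.167], [-0.167, -0.001, 0.986], [0.003, -1.0, -0.0]]
force: [0.0, 0.9, 1.2]
opening: 0.524
```

```bash
python3 - <<'E'
from h import *
o,im,d=shot("w2");print(o["tcp_pos"],o["force"],o["opening"])
b=np.load("box.npz");p=o["tcp_pos"]-b["O"];print(p@b["bx"],p@b["by"])
E
```

```text
[ 0.5035836  -0.13344428  0.07797943] [0.03010774 0.94562514 1.16534064] 0.5238814814148527
0.0012004555256220446 -0.021795966696758557
```

View pics/w2.png

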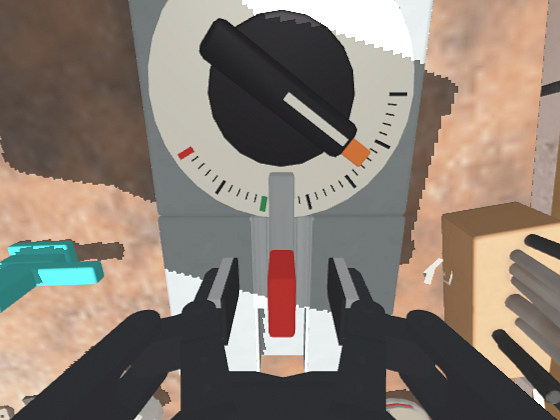

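Request:
servo_tool(
  deltas=[
    [0,0.001,0,0,0,0,0.02],
    [0,0.001,0,0,0,0,0.0],
    [0,0.001,0,0,0,0,0.0],
    [0,0.001,0,0,0,0,0.0],
    [0,0.001,0,0,0,0,0.0],
  ],
)

```text
time_s: 3.65
tcp_pos: [0.5027, -0.1331, 0.0761]
tool_rot: [[0.986, 0.001, 0.167], [-0.167, -0.0, 0.986], [0.001, -1.0, -0.0]]
force: [-1.6, 0.2, 6.4]
opening: 0.135
```

Request:
servo_tool(
  deltas=[
    [0,0,-0.004,0,0,0,0.0],
    [0,0,-0.012,0,0,0,0.0],
    [0,0,-0.02,0,0,0,0.0],
    [0,0,-0.028,0,0,0,0.0],
    [0,0,-0.036,0,0,0,0.0],
    [0,0,-0.044,0,0,0,0.0],
  ],
)

```text
time_s: 4.25
tcp_pos: [0.4955, -0.1763, 0.0761]
tool_rot: [[0.986, 0.002, 0.167], [-0.167, 0.0, 0.986], [0.001, -1.0, 0.0]]
force: [0.6, 3.6, 6.9]
opening: 0.13
```

Request:
servo_tool(
  deltas=[
    [0,0,-0.007,0,0,0,0.0],
    [0,0,-0.014,0,0,0,0.0],
    [0,0,-0.019,0,0,0,0.0],
    [0,0,-0.019,0,0,0,0.0],
  ],
)

```text
time_s: 4.65
tcp_pos: [0.4923, -0.1957, 0.0762]
tool_rot: [[0.986, 0.001, 0.168], [-0.168, -0.001, 0.986], [0.002, -1.0, -0.0]]
force: [-0.7, -0.4, 5.6]
opening: 0.13
```

```bash
python3 - <<'E'
from h import *
o,im,d=shot("w3");print(o["tcp_pos"],o["force"],o["opening"])
b=np.load("box.npz");p=o["tcp_pos"]-b["O"];print(p@b["bx"],p@b["by"])
E
```

```text
[ 0.49225068 -0.19565825  0.07615336] [-0.71853628 -0.37322448  5.60181266] 0.13038791680830047
0.0003879419244236597 -0.08502850005879584
```

View pics/w3.png

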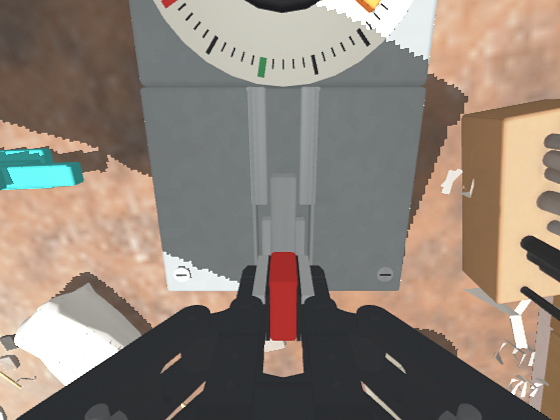

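Request:
servo_tool(
  deltas=[
    [0,-0.006,0,0,0,0,0.0],
    [0,-0.015,0,0,0,0,0.0],
    [0,-0.03,0,0,0,0,0.0],
    [0,-0.06,0,0,0,0,0.0],
    [0,-0.09,0,0,0,0,0.0],
    [0,-0.1,0,0,0,0,0.0],
    [0,-0.1,0,0,0,0,0.0],
  ],
)

```text
time_s: 5.4
tcp_pos: [0.4925, -0.1953, 0.1769]
tool_rot: [[0.986, 0.003, 0.167], [-0.167, -0.001, 0.986], [0.003, -1.0, -0.001]]
force: [0.4, -0.3, -2.6]
opening: 0.13
```

```bash
python3 - <<'E'
from h import *
f=np.load("pics/top0.npz");im,d=f["im"],f["d"];C=cam("top")
P=cloud(d,C).reshape(-1,3);P=P[(P[:,2]>.006)&(P[:,2]<.3)]
from scipy.spatial import cKDTree
t=cKDTree(P[:,:2])
X,Y=np.meshgrid(np.arange(.33,.62,.01),np.arange(-.33,.15,.01),indexing="ij")
D=t.query(np.c_[X.ravel(),Y.ravel()])[0]
for i in np.argsort(-D)[:300:10]:print(X.ravel()[i].round(2),Y.ravel()[i].round(2),D[i].round(3))
o,im,d=shot("w4");print(o["tcp_pos"],o["force"],o["opening"])
E
```

```text
0.56 0.12 0.081
0.56 0.1 0.073
0.57 0.11 0.068
0.53 0.14 0.064
0.37 -0.04 0.063
0.34 0.13 0.06
0.4 0.0 0.059
0.35 -0.06 0.057
0.4 -0.02 0.056
0.33 0.1 0.055
0.61 0.14 0.053
0.6 0.14 0.052
0.52 0.09 0.05
0.33 0.14 0.049
0.52 0.06 0.048
0.51 0.06 0.046
0.38 0.04 0.045
0.39 0.14 0.044
0.39 0.04 0.042
0.37 0.06 0.042
0.51 0.09 0.04
0.48 0.06 0.039
0.5 -0.26 0.039
0.5 0.13 0.038
0.35 -0.08 0.037
0.41 -0.24 0.036
0.53 -0.27 0.036
0.37 0.03 0.035
0.58 -0.26 0.034
0.39 -0.21 0.034
[ 0.49247648 -0.19529352  0.17690003] [ 0.44607675 -0.28637625 -2.61322137] 0.129769623078578
```

View pics/w4.png

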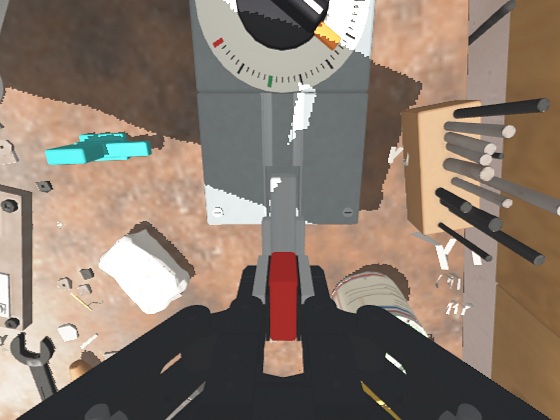

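Request:
servo_tool(
  deltas=[
    [-0.015,0,0.02,0,0,0,0.0],
    [-0.04,0,0.05,0,0,0,0.0],
    [-0.066,0,0.082,0,0,0,0.0],
    [-0.092,0,0.114,0,0,0,0.0],
    [-0.118,0,0.146,0,0,0,0.0],
    [-0.1316,0,0.1633,0,0,0,0.0],
    [-0.1316,0.03,0.1633,0,0,0,0.0],
    [-0.1316,0.06,0.1633,0,0,0,0.0],
    [-0.1316,0.09,0.1633,0,0,0,0.0],
    [-0.1316,0.11,0.1633,0,0,0,0.0],
    [-0.1316,0.12,0.1633,0,0,0,0.0],
    [-0.1316,0.12,0.1633,0,0,0,0.0],
  ],
)

```text
time_s: 6.65
tcp_pos: [0.3877, -0.0119, 0.0537]
tool_rot: [[0.986, -0.004, 0.167], [-0.167, 0.0, 0.986], [-0.004, -1.0, -0.0]]
force: [-0.2, -0.7, -2.7]
opening: 0.135
```

```bash
python3 - <<'E'
from h import *
o,im,d=shot("w5");print(o["tcp_pos"],o["force"],o["opening"])
o,im,d=shot("s5","scene");cv2.imwrite("pics/s5z.png",cv2.resize(im[180:330,180:360],None,fx=4,fy=4))
E
```

```text
[ 0.38765634 -0.0119364   0.05369966] [-0.21562017 -0.74854012 -2.66530466] 0.13536521875666507
```

View pics/w5.png

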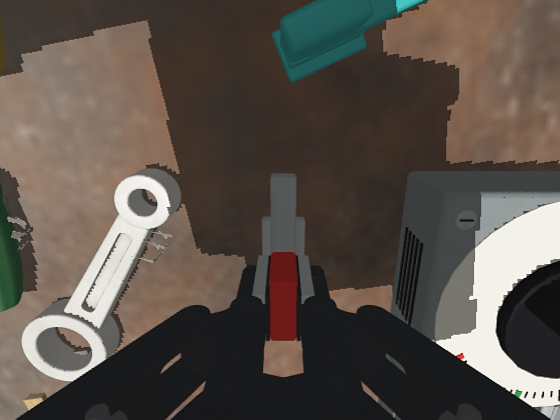

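View pics/s5z.png

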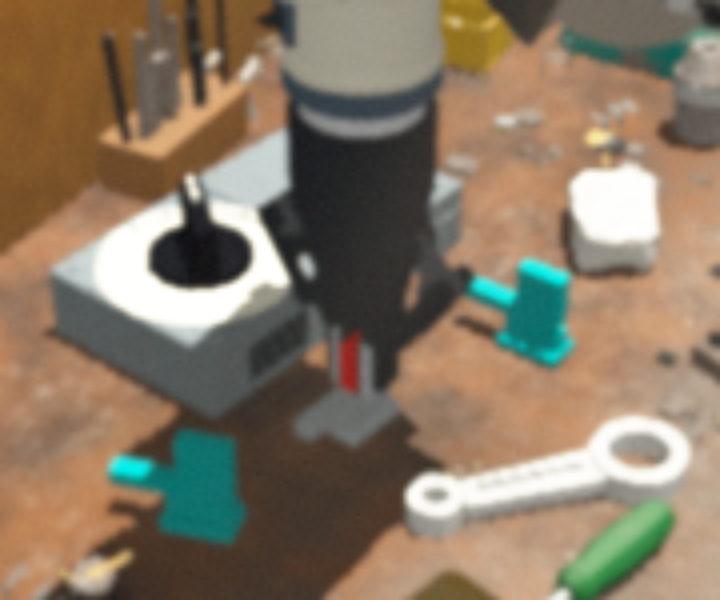

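Request:
servo_tool(
  deltas=[
    [0,0.002,0,0,0,0,0.0],
    [0,0.004,0,0,0,0,0.0],
    [0,0.005,0,0,0,0,0.0],
    [0,0.006,0,0,0,0,0.0],
  ],
)

```text
time_s: 7.15
tcp_pos: [0.3895, -0.0121, 0.0496]
tool_rot: [[0.986, 0.001, 0.167], [-0.167, -0.0, 0.986], [0.001, -1.0, 0.0]]
force: [-0.3, -0.2, -1.9]
opening: 0.131
```

Request:
servo_tool(
  deltas=[
    [0,0.001,0,0,0,0,0.0],
    [0,0.002,0,0,0,0,0.0],
    [0,0.002,0,0,0,0,0.0],
  ],
)

```text
time_s: 7.45
tcp_pos: [0.3892, -0.012, 0.0472]
tool_rot: [[0.986, -0.0, 0.167], [-0.167, 0.0, 0.986], [-0.0, -1.0, -0.0]]
force: [-0.2, 0.1, -2.7]
opening: 0.131
```

Request:
servo_tool(
  deltas=[
    [0,0.001,0,0,0,0,0.0],
    [0,0.002,0,0,0,0,0.0],
    [0,0.002,0,0,0,0,0.0],
  ],
)

```text
time_s: 7.75
tcp_pos: [0.3893, -0.012, 0.047]
tool_rot: [[0.986, 0.001, 0.167], [-0.167, -0.0, 0.986], [0.001, -1.0, 0.0]]
force: [-6.4, -0.0, 38.5]
opening: 0.129
```

Request:
servo_tool(
  deltas=[
    [0,-0.001,0,0,0,0,0.0],
    [0,-0.0016,0,0,0,0,0.0],
    [0,-0.0016,0,0,0,0,0.02],
    [0,-0.0016,0,0,0,0,0.035],
    [0,-0.0016,0,0,0,0,0.035],
    [0,-0.0016,0,0,0,0,0.035],
  ],
)

```text
time_s: 8.35
tcp_pos: [0.3892, -0.012, 0.0468]
tool_rot: [[0.986, -0.0, 0.167], [-0.167, 0.0, 0.986], [-0.0, -1.0, -0.0]]
force: [-0.1, 0.4, -0.2]
opening: 0.413
```

Request:
servo_tool(
  deltas=[
    [0,-0.02,0,0,0,0,0.035],
    [0,-0.05,0,0,0,0,0.035],
    [0,-0.09,0,0,0,0,0.035],
    [0,-0.13,0,0,0,0,0.045],
    [0,-0.17,0,0,0,0,0.045],
    [0,-0.17,0,0,0,0,0.045],
  ],
)

```text
time_s: 8.95
tcp_pos: [0.3921, -0.0122, 0.2214]
tool_rot: [[0.986, 0.009, 0.167], [-0.167, -0.001, 0.986], [0.009, -1.0, 0.001]]
force: [-0.1, 0.7, -0.8]
opening: 0.528
```

```bash
python3 - <<'E'
from h import *
o,im,d=shot("w6");print(o["tcp_pos"],o["force"],o["opening"],o["joints"])
C=cam("wrist",(o["tcp_pos"],o["tool_rot"]));P=cloud(d,C)
hsv=cv2.cvtColor(im,cv2.COLOR_BGR2HSV);red=((hsv[...,0]<6)|(hsv[...,0]>174))&(hsv[...,1]>150);red[:,:250]=0;red[:,320:]=0
a=P[red];print(np.percentile(a,[2,50,98],axis=0))
o,im,d=shot("s6","scene");cv2.imwrite("pics/s6z.png",cv2.resize(im[180:330,180:360],None,fx=4,fy=4))
E
```

```text
[ 0.39207497 -0.01219028  0.22138524] [-0.10343694  0.72363412 -0.78630205] 0.527750363778167 [-6.14436544e-02  1.20683737e-01  2.14816738e+00  3.81504449e-05
  8.63336304e-01  1.06515219e-01]
[[ 0.38290151 -0.02629125  0.03585309]
 [ 0.38973238 -0.00962479  0.05784082]
 [ 0.39634559  0.002037    0.05937039]]
```

View pics/w6.png

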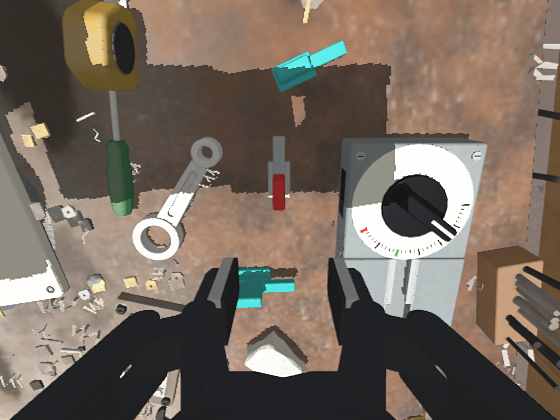

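View pics/s6z.png

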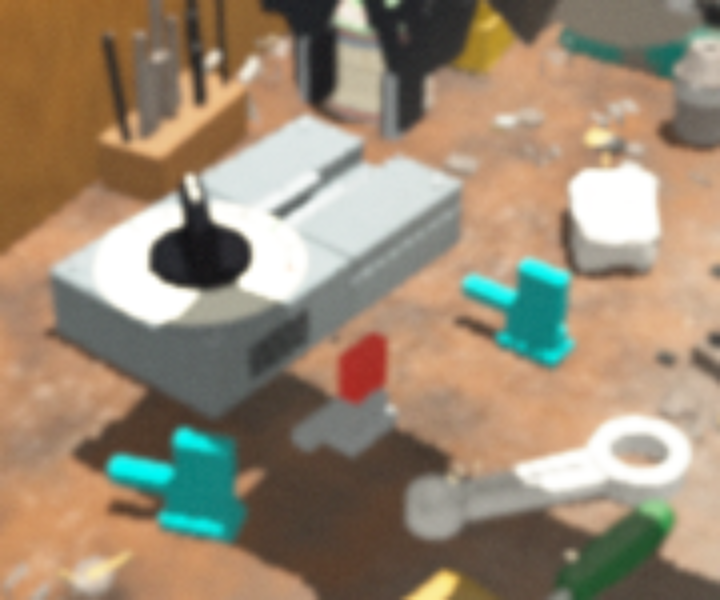

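Request:
servo_tool(
  deltas=[
    [0.02,0,-0.002,0,-0.135,0,0.06],
    [0.045,0,-0.005,0,-0.27,0,0.06],
    [0.07,0,-0.008,0,-0.405,0,0.06],
    [0.095,0,-0.011,0,-0.54,0,0.06],
    [0.115,0,-0.013,0,-0.675,0,0.06],
    [0.1321,0,-0.0145,0,-0.81,0,0.06],
    [0.1321,0,-0.0145,0,-0.946,0,0.06],
    [0.1321,0,-0.0145,0,-0.946,0,0.06],
    [0.1321,0,-0.0145,0,-0.946,0,0.06],
    [0.1321,0,-0.0145,0,-0.946,0,0.06],
  ],
)

```text
time_s: 10.05
tcp_pos: [0.5163, -0.0483, 0.2161]
tool_rot: [[0.714, -0.002, -0.7], [0.7, 0.0, 0.714], [-0.001, -1.0, 0.001]]
force: [0.1, 0.3, 0.9]
opening: 0.709
```

```bash
python3 - <<'E'
from h import *
o,im,d=shot("w7");print(o["tcp_pos"],o["force"],o["opening"],o["joints"]);R=o["tool_rot"];print(R,np.degrees(np.arctan2(R[1,0],R[0,0])))
C=cam("wrist",(o["tcp_pos"],R));P=cloud(d,C);b=np.load("box.npz");B=np.array([b["bx"],b["by"],[0,0,1]])
q=(P-b["O"])@B.T-[0,.064,0]
rr=np.hypot(q[...,0],q[...,1])
s=(rr<.036)&(q[...,2]>.078)&(q[...,2]<.092)
a=q[s];print(len(a),a.mean(0));rc=cv2.minAreaRect((a[:,:2]*1000).astype(np.float32));print(rc)
hsv=cv2.cvtColor(im,cv2.COLOR_BGR2HSV);ora=(rr<.06)&(hsv[...,0]>7)&(hsv[...,0]<25)&(hsv[...,1]>150)
t=np.median(q[ora],0);print(t,np.arctan2(-t[1],t[0]))
E
```

```text
[ 0.51625005 -0.04827762  0.21607618] [0.05215531 0.34066271 0.91336074] 0.7091043492148829 [-1.16203044e-01  3.18854295e-01  1.89281454e+00  1.28284169e-05
  9.31718131e-01 -8.91641757e-01]
[[ 7.14118357e-01 -1.78101874e-03 -7.00022714e-01]
 [ 7.00024085e-01  2.18262982e-04  7.14119201e-01]
 [-1.11907063e-03 -9.99998390e-01  1.40262161e-03]] 44.42897155147531
1147 [-0.00184068  0.00148071  0.08742203]
((0.04564857482910156, 0.3128032684326172), (13.737476348876953, 59.778438568115234), 53.72242736816406)
[ 0.03598081 -0.02482213  0.05636271] 0.6038958631874788
```

View pics/w7.png

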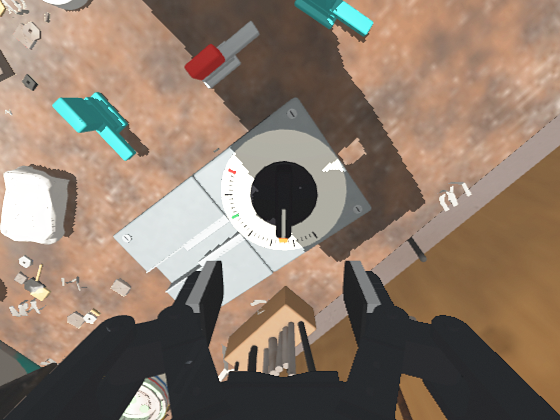

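Request:
servo_tool(
  deltas=[
    [0.0003,0.04,0,0,0,0,0.05],
    [0.0003,0.08,0,0,0,0,0.05],
    [0.0003,0.11,0,0,0,0,0.05],
    [0.0003,0.125,0,0,0,0,0.05],
    [0.0003,0.133,0,0,0,0,0.05],
    [0.0003,0.135,0,0,0,0,0.05],
    [0.0003,0.135,0,0,0,0,0.05],
  ],
)

```text
time_s: 10.8
tcp_pos: [0.5176, -0.0482, 0.0824]
tool_rot: [[0.713, 0.001, -0.702], [0.702, -0.0, 0.713], [0.0, -1.0, -0.001]]
force: [-0.2, 1.2, 0.4]
opening: 0.589
```

```bash
python3 - <<'E'
from h import *
o,im,d=shot("w8");print(o["tcp_pos"],o["force"],o["opening"])
E
```

```text
[ 0.51758332 -0.04822883  0.0823765 ] [-0.15016272  1.19286875  0.36960976] 0.5886946303121019
```

View pics/w8.png

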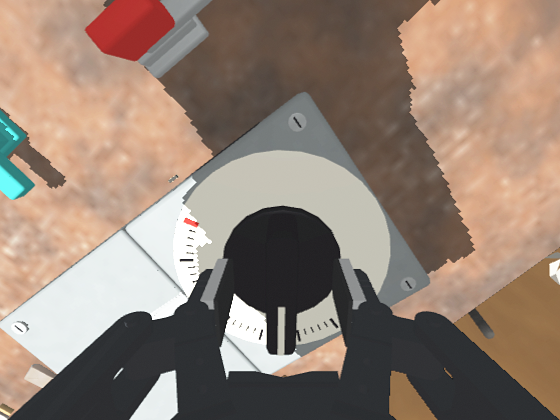

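Request:
servo_tool(
  deltas=[
    [0,0.001,0,0,0,0,0.02],
    [0,0.001,0,0,0,0,0.0],
    [0,0.001,0,0,0,0,0.0],
    [0,0.001,0,0,0,0,0.0],
    [0,0.001,0,0,0,0,0.0],
  ],
)

```text
time_s: 11.35
tcp_pos: [0.5172, -0.0486, 0.0817]
tool_rot: [[0.712, 0.0, -0.702], [0.702, -0.001, 0.712], [-0.0, -1.0, -0.001]]
force: [-3.4, -3.5, 6.9]
opening: 0.151
```

Request:
servo_tool(
  deltas=[
    [0,0,0,0,0.05,0,0],
    [0,0,0,0,0.15,0,0],
    [0,0,0,0,0.25,0,0],
    [0,0,0,0,0.35,0,0],
    [0,0,0,0,0.45,0,0],
    [0,0,0,0,0.55,0,0],
    [0,0,0,0,0.65,0,0],
    [0,0,0,0,0.75,0,0],
    [0,0,0,0,0.85,0,0],
    [0,0,0,0,0.95,0,0],
    [0,0,0,0,1.05,0,0],
    [0,0,0,0,1.1,0,0],
  ],
)

```text
time_s: 12.55
tcp_pos: [0.5173, -0.0487, 0.0817]
tool_rot: [[0.948, 0.001, 0.319], [-0.319, -0.001, 0.948], [0.001, -1.0, -0.001]]
force: [-2.5, -2.3, 5.9]
opening: 0.151
```

Request:
servo_tool(
  deltas=[
    [0,0,0,0,0.05,0,0],
    [0,0,0,0,0.15,0,0],
    [0,0,0,0,0.25,0,0],
    [0,0,0,0,0.35,0,0],
    [0,0,0,0,0.45,0,0],
    [0,0,0,0,0.55,0,0],
    [0,0,0,0,0.65,0,0],
    [0,0,0,0,0.75,0,0],
    [0,0,0,0,0.85,0,0],
    [0,0,0,0,0.95,0,0],
    [0,0,0,0,1.05,0,0],
    [0,0,0,0,1.1,0,0],
  ],
)

```text
time_s: 13.75
tcp_pos: [0.5173, -0.0488, 0.0817]
tool_rot: [[0.146, 0.0, 0.989], [-0.989, -0.001, 0.146], [0.001, -1.0, 0.0]]
force: [-2.0, -3.3, 6.1]
opening: 0.152
```

```bash
cat > dm.py <<'E'
from h import *
import sys
b=np.load("box.npz");B=np.array([b["bx"],b["by"],[0,0,1]])
for n in sys.argv[2:]:
    o,im,d=shot(sys.argv[1]+n[0],n);print(n,o["tcp_pos"],o["force"],o["wrist_torque"],o["opening"],np.degrees(np.arctan2(o["tool_rot"][1,0],o["tool_rot"][0,0])))
    C=cam(n,(o["tcp_pos"],o["tool_rot"]))
    hsv=cv2.cvtColor(im,cv2.COLOR_BGR2HSV)
    q=(onz(np.argwhere(np.ones(d.shape))[:,::-1],.0555,C)-b["O"])@B.T-[0,.064,0];q=q.reshape(*d.shape,3)
    rr=np.hypot(q[...,0],q[...,1]);m=(rr<.052)&(rr>.036)&(hsv[...,0]>7)&(hsv[...,0]<22)&(hsv[...,1]>150)&(hsv[...,2]>80)
    if m.sum():
        t=q[m].mean(0);print("orange",m.sum(),t,"dial",np.arctan2(-t[1],t[0]))
    u=proj(b["O"]+b["by"]*.04+[0,0,.05],C)[0].astype(int);print(u)
    s=70 if n!="wrist" else 180
    c=im[max(0,u[1]-s):u[1]+s,max(0,u[0]-s):u[0]+s];k=600/max(c.shape[:2]);cv2.imwrite(f"pics/{sys.argv[1]}{n[0]}z.png",cv2.resize(c,None,fx=k,fy=k,interpolation=cv2.INTER_CUBIC))
E
python3 dm.py d1 wrist scene
```

```text
wrist [ 0.51732767 -0.04878505  0.08174554] [-1.99900351 -3.32718549  6.13571524] [-0.70824149  0.44905723  0.18657929] 0.15189007734957688 -81.61246710892893
[324 273]
scene [ 0.51734868 -0.04878523  0.08175992] [-2.1125006  -4.82253071  6.48205901] [-0.71179907  0.38807739  0.08524329] 0.15028119463145434 -81.70418596514476
orange 20 [-0.04302885 -0.00650502  0.0555    ] dial 2.9915507394527454
[236 239]
```

View pics/d1w.png

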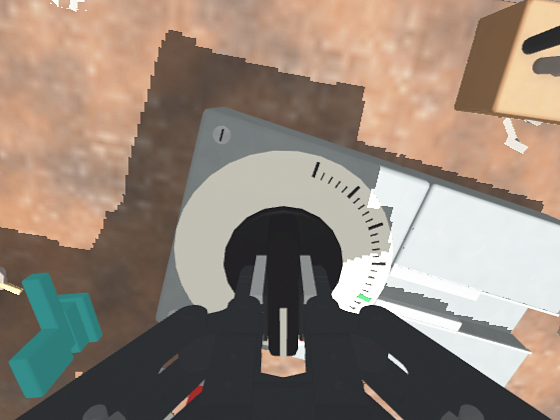

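View pics/d1sz.png

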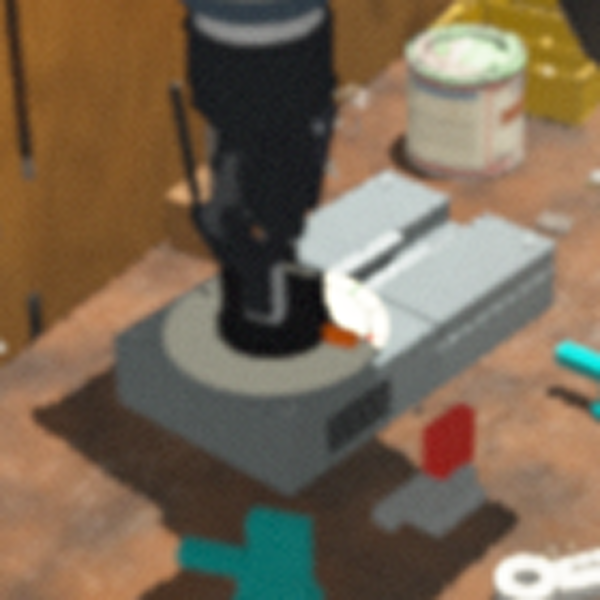

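Request:
servo_tool(
  deltas=[
    [0,0,0,0,-0.05,0,0],
    [0,0,0,0,-0.15,0,0],
    [0,0,0,0,-0.25,0,0],
    [0,0,0,0,-0.35,0,0],
    [0,0,0,0,-0.45,0,0],
    [0,0,0,0,-0.55,0,0],
    [0,0,0,0,-0.65,0,0],
    [0,0,0,0,-0.75,0,0],
    [0,0,0,0,-0.85,0,0],
    [0,0,0,0,-0.95,0,0],
    [0,0,0,0,-1.04,0,0],
    [0,0,0,0,-1.084,0,0],
  ],
)

```text
time_s: 15.05
tcp_pos: [0.5173, -0.0487, 0.0817]
tool_rot: [[0.944, 0.0, 0.329], [-0.329, -0.001, 0.944], [0.001, -1.0, -0.0]]
force: [-2.9, -3.6, 6.5]
opening: 0.155
```

Request:
servo_tool(
  deltas=[
    [0,0,0,0,0,0,0],
    [0,0,0,0,0,0,0],
  ],
)

```text
time_s: 15.25
tcp_pos: [0.5173, -0.0487, 0.0817]
tool_rot: [[0.944, 0.0, 0.331], [-0.331, -0.001, 0.944], [0.001, -1.0, -0.001]]
force: [-1.3, -3.0, 5.6]
opening: 0.155
```

```bash
python3 dm.py d2 wrist top
```

```text
wrist [ 0.51730368 -0.04867518  0.08174867] [-1.31046303 -2.98964295  5.60286026] [-0.49588277  0.3859175   0.1969261 ] 0.15486597218582132 -19.3191019637245
[289 298]
top [ 0.5173073  -0.04869629  0.0817531 ] [-2.91670591 -2.75003841  6.77014579] [-0.52586135  0.43133127  0.24002848] 0.1512825077893533 -19.32171764991396
orange 14 [-0.00693251 -0.04083193  0.0555    ] dial 1.7389742653887168
[237 197]
```

View pics/d2w.png

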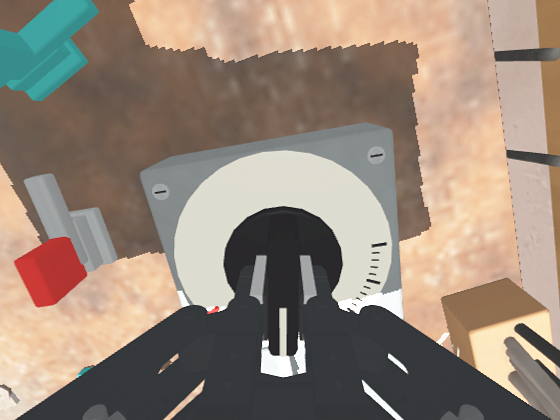

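View pics/d2tz.png

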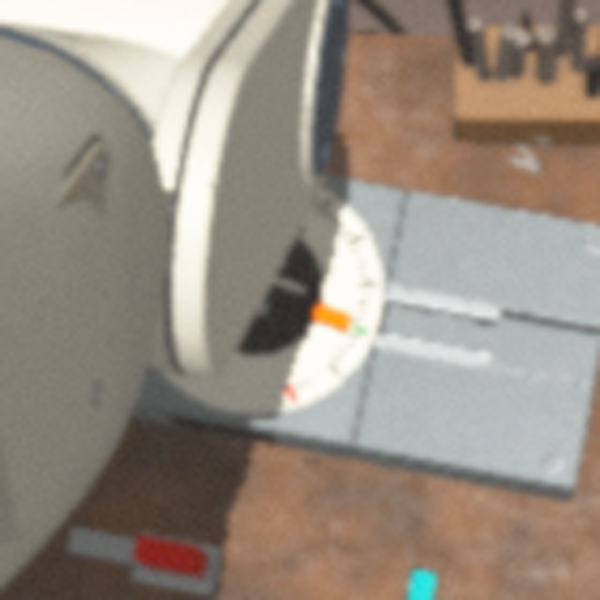

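Request:
servo_tool(
  deltas=[
    [0,0,0,0,0,0,0.03],
    [0,0,0,0,0,0,0.05],
    [0,0,0,0,0,0,0.05],
    [0,0,0,0,0,0,0.05],
    [0,-0.03,0,0,0,0,0.05],
    [0,-0.07,0,0,0,0,0.05],
    [0,-0.11,0,0,0,0,0.05],
    [0,-0.14,0,0,0,0,0.05],
    [0,-0.14,0,0,0,0,0.05],
    [0,-0.14,0,0,0,0,0.05],
    [0,-0.14,0,0,0,0,0.05],
  ],
)

```text
time_s: 16.45
tcp_pos: [0.5164, -0.0481, 0.2198]
tool_rot: [[0.943, -0.002, 0.332], [-0.332, 0.0, 0.943], [-0.002, -1.0, -0.0]]
force: [0.5, 1.0, -0.1]
opening: 0.588
```

```bash
python3 dm.py d3 wrist top; python3 - <<'E'
from h import *
f=np.load("pics/d3w.npz");im,d=f["im"],f["d"];C=cam("wrist",(f["p"],f["R"]));P=cloud(d,C);b=np.load("box.npz");B=np.array([b["bx"],b["by"],[0,0,1]])
q=(P-b["O"])@B.T-[0,.064,0];rr=np.hypot(q[...,0],q[...,1])
a=q[(rr<.036)&(q[...,2]>.078)&(q[...,2]<.092)];print(cv2.minAreaRect((a[:,:2]*1000).astype(np.float32)))
hsv=cv2.cvtColor(im,cv2.COLOR_BGR2HSV);g=(rr>.04)&(rr<.075)&(hsv[...,0]>40)&(hsv[...,0]<85)&(hsv[...,1]>90)
uv=np.argwhere(g)[:,::-1];t=((onz(uv,.047,C)-b["O"])@B.T-[0,.064,0]).mean(0);print("green",len(uv),t,np.arctan2(-t[1],t[0]))
E
```

```text
wrist [ 0.51639542 -0.04808068  0.21979115] [ 0.48727903  0.96700296 -0.1031091 ] [-0.00321903  0.01268843  0.02997465] 0.5879654817238477 -19.364646773167365
orange 4 [-0.0065465  -0.04189693  0.0555    ] dial 1.7257954241049527
[287 215]
top [ 0.51632308 -0.04809936  0.21953912] [-0.5310911   0.02519205 -0.06582123] [-0.02272795 -0.00558052 -0.01536367] 0.584452052749581 -19.36506173512997
orange 16 [-0.00687474 -0.0409307   0.0555    ] dial 1.7372035285436245
[237 197]
((0.3167288303375244, 0.7818832397460938), (59.104652404785156, 13.926427841186523), 79.84799194335938)
green 8 [-0.00894134 -0.05379645  0.047     ] 1.7354975995942046
```

View pics/d3w.png

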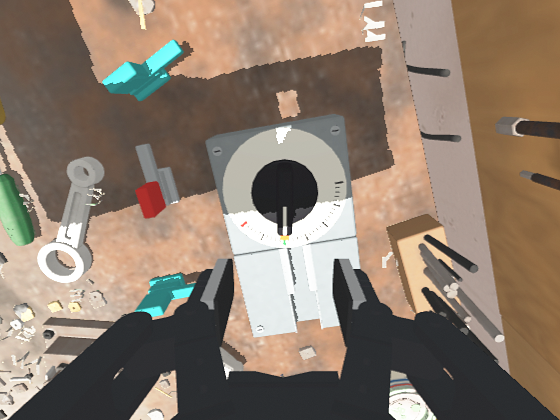

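View pics/d3wz.png

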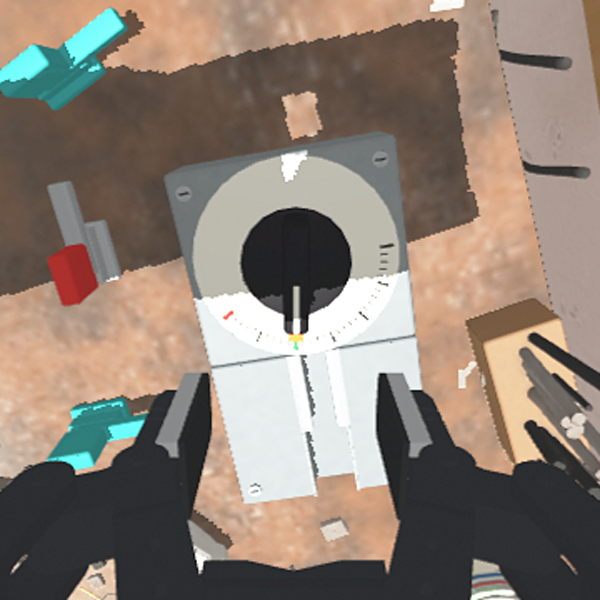

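```bash
python3 -c "
from workcell import r
print(r.get_obs()['time_s']);print(r.hand_in())"
```

```text
16.55
the job is handed in; nothing more can be done
None
```

The job is done and handed in at about 16.6 s of the 64 s allowed.

- **Limit stop:** I slid it about 63 mm along the slot into the pocket, lifted it out and stood it on its foot on clear bench at about (0.39, -0.01). The pictures show it upright, with its handle top measured at about 59 mm against the true 57 mm. It met the bench with about 38 N at the wrist, and I eased off before letting go.
- **Dial:** I wound it clockwise from about 0.63 to about 2.83 rad, past the red mark at 2.618. I then turned it back down and let go.
- **Last checks:**
  - After release the grip bar measured 1.748 rad, against the green mark at 1.745.
  - The orange pointer gave 1.73 to 1.74 rad from a few pixels, and the green tick itself measured 1.735. In the picture the pointer lines up with the tick.
  - The gripper was touching nothing.
- **Other things on the bench:** I did not touch any of them, and none looked moved in the views I checked. I did not measure their positions again at the end.

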